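# Bolt the lid of the red ingredient bin

### The arm

A 6-joint arm with a two-finger parallel gripper is mounted at the origin on the work surface. World frame = base frame: x ahead of the robot, y to its left, z up, the work surface at z = 0. Lengths are in m, angles in rad, forces in N, time in s.
With the tool pointing down it reaches from about 0.325 to 0.875 m from the base axis. Payload 4.4 kg.
Tool frame: the origin (TCP) lies between the finger pads; the fingertips stand 17 mm ahead of it and the grasp point (between the pads) lies 2 mm behind it; z points along the fingers, x is the direction in which the jaws open and shut, and the axes are right-handed (so a half turn about z gives the same grasp; the last joint's range is limited). The gripper opens to 85 mm and grips with 20 to 120 N. Pads are 22 mm wide; open, the fingers measure 114 mm over their backs; the gripper's body (76 mm by 85 mm) begins 54 mm behind the grasp point. The pads swing forward as they close: fully open they stand 13 mm farther back than shut.
Start: joints at [-1.448, 0.207, 1.542, -0, 1.393, -0.15], TCP at [0.155, -0.554, 0.248] pointing down, gripper open.
Joint ranges: [-2.73, 2.73], [-0.86, 2.22], [0.23, 2.46], [-1.11, 4.25], [0.08, 2.63], [-2.82, 2.82]. Speed limits (rad/s): [2.79, 2.79, 3.14, 3.14, 3.14, 3.14].

### API

Orientations are given as a rotation vector (axis times angle).
In Python, from cell import bot gives the robot as it stands.
- The arm moves only by the tool servo_tool, never from a script. Its argument "steps" is a list of rows, each an object of numbers: "tx", "ty", "tz": the shift along the tool's x, y, z in m; "roll": the turn about the tool's z in degrees; "hand": the finger opening in m, from 0 to 0.0854. A call has 1 to 12 rows; each row shifts and turns the commanded pose from where the row before left it, along the tool's axes as they then stand; what a row does not reach is not made up. A row lasts 1/10 s, in which the tool goes at most 50 mm and 8.59 degrees, less where a joint would pass 70% of its speed; a pose out of reach is approached as far as the arm can. A call with a gripper value outside its range is refused whole. The fingers move at their own pace and stop on an object; "force" is the grip in N (left out, the last holds). Time passes only in rows, so rows that do not move let the fingers close. It gives the time, the measured TCP pose, the force and the opening at its end, in the units of the state.
- bot.state(): the state, without advancing time (a new reading comes with each control period).
- bot.camera(name): name is "scene" or "top" or "wrist"; returns the picture (420x560x3 uint8, blue, green, red); there is no depth.
- bot.camera_model(name): a dict with "fx", "fy", "cx", "cy" (pixels), "world_to_cam" (4x4, takes a point from world to camera coordinates); the wrist camera has in their place "T_tool_cam" (4x4, takes a point from camera to tool coordinates, whose origin is the TCP and whose axes are the tool frame's). Camera axes: x right, y down, z forward; pixel columns grow to the right and rows downward; lengths in m; the calibration is good to about 2 mm. A picture is of the moment at which its call begins: read the wrist's pose just before it. camera_model takes no time and is no camera call.
- bot.close_job(): hands the job in, once; it reports no verdict.
The state is a dict: "t": time; "qpos": joint angles; "qvel": joint speeds; "joint_efforts": joint torques, N m; "tool_pos": TCP position; "orientation": TCP orientation; "wrist_force": force on the tool from outside, world axes, zero at the start; "wrist_torque": the same for the moment, N m; "gripper_width": opening from 0.0 (shut) to 1.0 (fully open).
Only numpy, scipy, OpenCV 4.12 (cv2) and the standard library are available. Lean on these libraries where they do the work, as an engineer would, in place of code of your own. Each camera call takes 0.05 s, during which the arm holds its last target. There are 200 camera calls.

### The job

The red ingredient bin on the counter has just been refilled and its lid is shut: lock it by sliding the bolt on its top, by the red knob, fully home into its brass keeper. The blue bin is still to be filled, so leave its bolt as it is.

Things in the scene. Friction and masses are not known exactly. Their poses are not given: they have to be found in the camera images.
- red_bolt (a joint): Sliding bolt on the red bin's top: a steel bar 14 mm thick, 90 mm long, in an aluminium channel, with an upright red knob. 0 = fully drawn, 0.060 m = fully home at its stop (tip 2 mm out past the keeper). Starts at 0 to 0.015. It only slides, level, along the bin's y axis against about 3 N of friction and slight damping, and stays where it is left.
- red_grip (a point): Point on the red knob's axis, at the height to grip. The knob, part of the bolt, is an upright cylinder 18 mm across, 46 mm tall, from 30 mm below this point to 16 mm above. Bin top: 56 mm below this point; channel and keeper: 31 mm or more below it. Axes: z up, y the level direction in which the bolt slides home (turned with the bin), x across the track.
- red_keeper (a point): Centre of the red bin's brass keeper, a bridge 30 mm wide, 28 mm along the track, 25 mm high; point 12 mm above the bin's top; axes as red_grip. Along y the knob's axis is 112 mm short of it when drawn, 52 mm when home. Bin: white, red lid and tag, 188 (x) by 220 (y) by 130 mm high, fixed, centred 62 mm back along y; 78 mm of its top at the keeper's end is grey.
- blue_grip (a point): The same point on the blue knob of the blue bin, which is alike but with blue lid, tag and knob. Its bolt, drawn or part-way, is to be left as it is.

How it is judged:
At the end, for the whole second after the job is handed in: The red bin's bolt is home in its keeper, within 12 mm of its stop (joint above 0.048 m), and at rest; the blue bin's bolt is within 10 mm of where it started (value of joint red_bolt above 0.048 m and velocity of joint red_bolt between -0.01 and 0.01 m/s and distance of blue_grip from where it was at the start of the episode below 0.01 m); the robot touches nothing.
It fails at once if the blue bin's bolt is moved by more than 10 mm (distance of blue_grip from where it was at the start of the episode above 0.01 m).
It also fails if it takes over 32 s, if anything falls off the work surface, if the arm or the gripper's body presses on something with over 40 N, if the wrist force passes 120 N, or if a joint passes its speed limit or range.

## Working session

There is one attempt and no reset: what is moved stays moved. The work goes in short steps, Python scripts to look and compute and a tool call to move; the robot and the scene stay as the last step left them, time stands still between calls to the robot, and variables do not carry over. Pictures are saved under pics/ and viewed, about 8 in all and at most 12, crops included, and the job is handed in when it is done.

Besides the shell and the picture viewer there is one more tool, called after "Request:" as name(argument=value, ...), one argument or row to a line, values as JSON. servo_tool: Moves the arm, as the interface text tells. Its arguments: {"type":"object","properties":{"steps":{"type":"array"},"force":{"type":"number"}},"required":["steps"]}

```bash
mkdir -p pics
python3 - <<'E'
from cell import bot
import cv2,numpy as np
s=bot.state();print(s)
for n in("scene","top"):
    cv2.imwrite(f"pics/{n}0.png",bot.camera(n))
    print(n,bot.camera_model(n))
print(bot.camera_model("wrist"))
E
```

```text
{'t': 0.0, 'qpos': array([-1.44849435e+00,  2.07446475e-01,  1.54297097e+00,  1.44126518e-06,
        1.39348734e+00, -1.50512458e-01]), 'qvel': array([ 0.00108391,  0.0019091 , -0.00057052, -0.00077526,  0.00053261,
       -0.00025692]), 'joint_efforts': array([ 2.56633493e-04, -3.83037758e+01, -2.91593921e+01, -3.11545245e-04,
        1.05080096e-02,  1.21196672e-05]), 'tool_pos': array([ 0.15482318, -0.55301461,  0.24710261]), 'orientation': array([-2.50156558,  1.89772173,  0.00252873]), 'wrist_force': array([ 0.78548586, -0.09570888, -0.41564461]), 'wrist_torque': array([-0.020903  ,  0.0147159 ,  0.00495561]), 'gripper_width': 1.0048225873605248}
scene {'fx': 434.89998801002577, 'fy': 434.89998801002577, 'cx': 287.82831395314753, 'cy': 210.5505987889345, 'world_to_cam': array([[-0.16528603,  0.9861911 ,  0.01037513,  0.0727633 ],
       [ 0.75117084,  0.13269937, -0.64663224, -0.24656017],
       [-0.63907973, -0.09908578, -0.76273135,  1.31880624],
       [ 0.        ,  0.        ,  0.        ,  1.        ]])}
top {'fx': 530.6251358733158, 'fy': 530.6251358733158, 'cx': 279.3912746772167, 'cy': 208.00175022648352, 'world_to_cam': array([[-0.01492144, -0.99949214,  0.02815695, -0.01429645],
       [-0.99407561,  0.0117967 , -0.10804872,  0.54509444],
       [ 0.10766169, -0.02960238, -0.99374678,  1.08192946],
       [ 0.        ,  0.        ,  0.        ,  1.        ]])}
{'fx': 334.9844013550141, 'fy': 334.9844013550141, 'cx': 274.9404465437427, 'cy': 210.22322475468047, 'T_tool_cam': array([[ 9.99999950e-01,  2.19297661e-04, -2.26067472e-04,
         1.45391567e-03],
       [-1.45201860e-04,  9.57942156e-01,  2.86961329e-01,
        -7.38196969e-02],
       [ 2.79489510e-04, -2.86961282e-01,  9.57942140e-01,
        -1.25737380e-01],
       [ 0.00000000e+00,  0.00000000e+00,  0.00000000e+00,
         1.00000000e+00]])}
```

View pics/scene0.png

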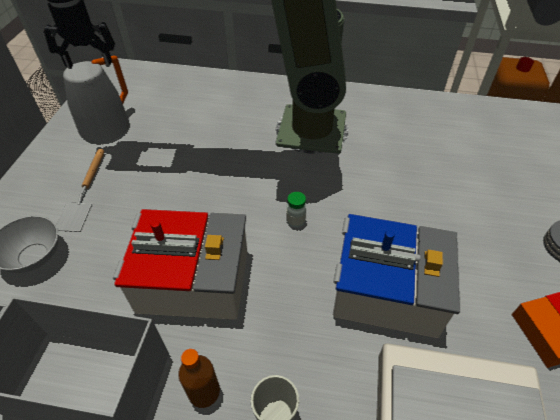

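View pics/top0.png

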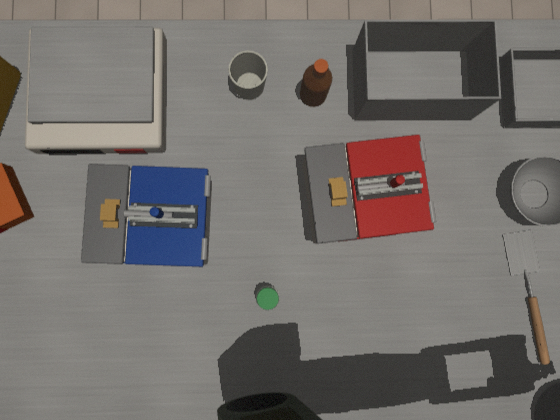

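The two views show the red bin with its knob at about (397,181) in the top view and its keeper at about (338,191). The blue bin is well clear of it. Next I measure by ray-casting.

```bash
cat > h.py <<'E'
import cv2,numpy as np
from cell import bot
def ray(m,uv,W):  # -> origin, dirs (world); W = cam_to_world
    uv=np.atleast_2d(np.float64(uv)); d=np.c_[(uv[:,0]-m['cx'])/m['fx'],(uv[:,1]-m['cy'])/m['fy'],np.ones(len(uv))]
    return W[:3,3],d@W[:3,:3].T
def onplane(m,uv,z,W=None):
    W=np.linalg.inv(m['world_to_cam']) if W is None else W
    o,d=ray(m,uv,W); return o+d*((z-o[2])/d[:,2:])
def blobs(im,lo,hi,amin):
    h=cv2.cvtColor(im,cv2.COLOR_BGR2HSV); h[...,0]=(h[...,0].astype(int)+30)%180  # red at 30
    k=cv2.inRange(h,lo,hi); n,l,st,c=cv2.connectedComponentsWithStats(k)
    return [(st[i],c[i],(l==i).astype(np.uint8)) for i in range(1,n) if st[i,4]>amin]
E
python3 - <<'E'
from h import *
for n in("top","scene"):
    im=cv2.imread(f"pics/{n}0.png"); m=bot.camera_model(n)
    for nm,lo,hi,a,z in(("red",(22,150,60),(38,255,255),800,.13),("brass",(44,120,90),(58,255,255),60,.155)):
        for st,c,k in blobs(im,lo,hi,a):
            p=cv2.findContours(k,0,2)[0][0].reshape(-1,2); P=onplane(m,p,z)[:,:2].astype(np.float32)
            r=cv2.minAreaRect(P); print(n,nm,st,c.round(1),"centroid",onplane(m,c,z)[0].round(4),"rect",np.round(r[0],4),np.round(r[1],4),round(r[2],1))
t=cv2.imread("pics/top0.png")[150:225,310:440]; s=cv2.imread("pics/scene0.png")[205:280,115:245]
cv2.imwrite("pics/crop.png",np.vstack([cv2.resize(a,None,fx=4,fy=4,interpolation=2) for a in(t,s)]))
E
```

```text
top red [ 347  135   87  104 5519] [389.  186.5] centroid [ 0.5731 -0.2303  0.13  ] rect [ 0.5745 -0.2294] [0.1862 0.1479] 5.9
top brass [329 178  18  28 394] [338.  191.2] centroid [ 0.5616 -0.128   0.155 ] rect [ 0.5615 -0.1282] [0.0516 0.0299] 6.3
top brass [100 199  20  29 409] [109.1 212.9] centroid [0.5259 0.2956 0.155 ] rect [0.5261 0.2953] [0.0328 0.0507] 86.1
scene red [ 115  209   93   82 4292] [162.8 252.4] centroid [ 0.5912 -0.2281  0.13  ] rect [ 0.5777 -0.231 ] [0.1915 0.1473] 6.1
scene brass [499  57  49  27 678] [521.5  72.3] centroid [-0.1706  0.5783  0.155 ] rect [-0.1817  0.5813] [0.1307 0.1331] 88.7
scene brass [ 83 149  21  36 221] [ 93.1 166. ] centroid [ 0.4077 -0.4544  0.155 ] rect [ 0.407  -0.4538] [0.1139 0.0155] 9.1
scene brass [205 235  19  13 200] [213.3 240.9] centroid [ 0.5637 -0.1291  0.155 ] rect [ 0.5636 -0.1277] [0.0291 0.0342] 9.9
scene brass [425 249  18  16 214] [434.3 256.6] centroid [0.5266 0.2978 0.155 ] rect [0.5264 0.2963] [0.0322 0.031 ] 87.2
scene brass [205 253  16   7  70] [212.1 256.4] centroid [ 0.5995 -0.1214  0.155 ] rect [ 0.5996 -0.1212] [0.0275 0.0118] 89.6
scene brass [424 269  16   7  78] [431.7 272.2] centroid [0.5633 0.2912 0.155 ] rect [0.5633 0.291 ] [0.0276 0.0108] 88.5
```

View pics/crop.png

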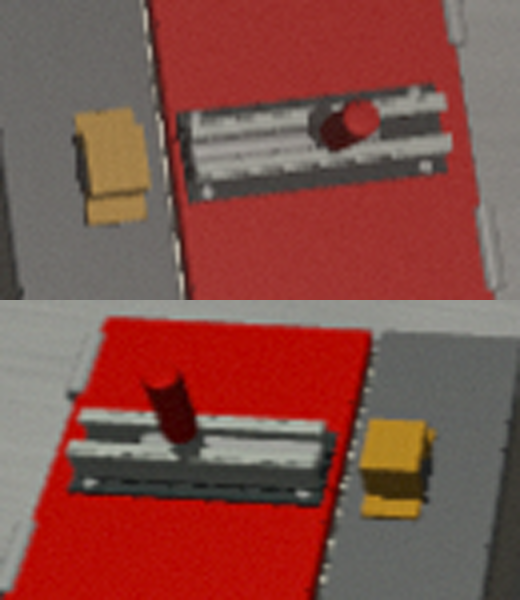

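Run:
```python
from h import *
from scipy.spatial.transform import Rotation as R
T,S=bot.camera_model("top"),bot.camera_model("scene")
print("knob top",onplane(T,(400,179.5),.202).round(4),onplane(S,(155.5,224.5),.202).round(4))
# keeper top face: corners from crop (top view / scene view)
kt=np.array([(75,115),(131,109),(148,188),(92,193)])/4+(310,150)
ks=np.array([(370,121),(427,122),(417,171),(360,172)])/4+(115,205)
for m,k in((T,kt),(S,ks)): print("keeper top",onplane(m,k,.155).mean(0).round(4))
(p,),(q,)=[ray(m,np.array([u]),np.linalg.inv(m['world_to_cam']))[1] for m,u in((T,(400,179.5)),(S,(155.5,224.5)))]
a,b=[np.linalg.inv(m['world_to_cam'])[:3,3] for m in(T,S)]
x=np.linalg.lstsq(np.c_[p,-q],b-a,rcond=None)[0];print("triang",a+p*x[0],b+q*x[1])
s=bot.state();M=R.from_rotvec(s['orientation']).as_matrix();print(s['t'],s['tool_pos'],M.round(3))
```

```text
knob top [[ 0.575  -0.2332  0.202 ]] [[ 0.578  -0.2315  0.202 ]]
keeper top [ 0.568  -0.1279  0.155 ]
keeper top [ 0.5652 -0.1286  0.155 ]
triang [ 0.57550937 -0.23414786  0.19852461] [ 0.57529958 -0.23337919  0.19828932]
0.1 [ 0.15483589 -0.55306763  0.24721419] [[ 0.269 -0.963 -0.   ]
 [-0.963 -0.269  0.002]
 [-0.002 -0.    -1.   ]]
```

Knob top is at about (0.576, −0.2325), and the two views agree to 3 mm. The keeper is at (0.566, −0.128), which is 105 mm away, so the joint is at about 7 mm; the track is turned about +6°. I'll lift clear, turn the jaws along the track, and move above the knob.

Request:
servo_tool(
  steps=[
    {"tz":-0.02,"roll":4.8,"hand":0.06},
    {"tz":-0.02,"roll":4.8,"hand":0.06},
  ],
)

```text
invalid input
```

Request:
servo_tool(
  steps=[
    {"tx":-0.023,"ty":-0.038},
    {"tx":-0.023,"ty":-0.038},
    {"tx":-0.023,"ty":-0.038},
    {"tx":-0.023,"ty":-0.038},
    {"tx":-0.023,"ty":-0.038},
    {"tx":-0.023,"ty":-0.038},
    {"tx":-0.023,"ty":-0.038},
    {"tx":-0.023,"ty":-0.038},
    {"tx":-0.023,"ty":-0.038},
    {"tx":-0.023,"ty":-0.037},
    {"tx":-0.022,"ty":-0.037},
    {"tx":-0.022,"ty":-0.036},
  ],
)

```text
invalid input
```

Request:
servo_tool(
  steps=[
    {"tx":0},
    {"tx":0},
    {"tx":0},
  ],
)

```text
invalid input
```

Run:
```python
from h import *
s=bot.state();print(s['t'],s['tool_pos'],s['orientation'],s['gripper_width'],s['wrist_force'])
cv2.imwrite("pics/w1.png",bot.camera("wrist"))
```

```text
0.1 [ 0.15483589 -0.55306763  0.24721419] [-2.50165922e+00  1.89776851e+00  2.34310921e-03] 1.0013314404463978 [-0.31678176 -0.17453677 -0.21103089]
```

View pics/w1.png

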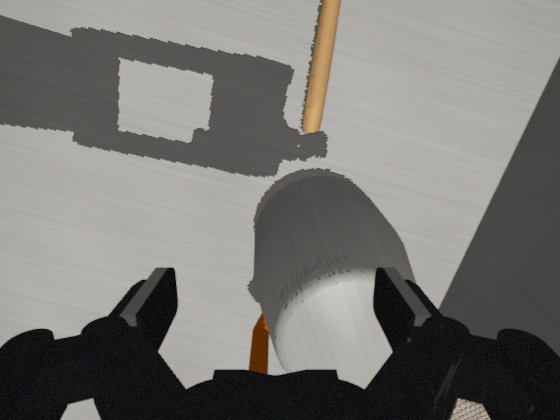

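All three calls were refused, so the arm is still at its start, above a jug. The rows probably need all five fields.

Request:
servo_tool(
  steps=[
    {"tx":0,"ty":0,"tz":-0.02,"roll":4.8,"hand":0.06},
    {"tx":0,"ty":0,"tz":-0.02,"roll":4.8,"hand":0.06},
  ],
)

```text
t: 0.35
tool_pos: [0.1548, -0.5528, 0.2872]
orientation: [-2.33, 2.104, 0.004]
wrist_force: [-0.0, 0.7, 0.6]
gripper_width: 0.703
```

Request:
servo_tool(
  steps=[
    {"tx":-0.023,"ty":-0.038,"tz":0,"roll":0,"hand":0.06},
    {"tx":-0.023,"ty":-0.038,"tz":0,"roll":0,"hand":0.06},
    {"tx":-0.023,"ty":-0.038,"tz":0,"roll":0,"hand":0.06},
    {"tx":-0.023,"ty":-0.038,"tz":0,"roll":0,"hand":0.06},
    {"tx":-0.023,"ty":-0.038,"tz":0,"roll":0,"hand":0.06},
    {"tx":-0.023,"ty":-0.038,"tz":0,"roll":0,"hand":0.06},
    {"tx":-0.023,"ty":-0.038,"tz":0,"roll":0,"hand":0.06},
    {"tx":-0.023,"ty":-0.038,"tz":0,"roll":0,"hand":0.06},
    {"tx":-0.023,"ty":-0.037,"tz":0,"roll":0,"hand":0.06},
    {"tx":-0.023,"ty":-0.037,"tz":0,"roll":0,"hand":0.06},
    {"tx":-0.023,"ty":-0.037,"tz":0,"roll":0,"hand":0.06},
    {"tx":-0.022,"ty":-0.037,"tz":0,"roll":0,"hand":0.06},
  ],
)

```text
t: 1.55
tool_pos: [0.5766, -0.2312, 0.2878]
orientation: [2.335, -2.101, -0.001]
wrist_force: [1.3, -0.2, 0.8]
gripper_width: 0.707
```

Request:
servo_tool(
  steps=[
    {"tx":0,"ty":0,"tz":0,"roll":0,"hand":0.06},
    {"tx":0,"ty":0,"tz":0,"roll":0,"hand":0.06},
    {"tx":0,"ty":0,"tz":0,"roll":0,"hand":0.06},
  ],
)

```text
t: 1.85
tool_pos: [0.5747, -0.2333, 0.2878]
orientation: [2.334, -2.102, -0.001]
wrist_force: [0.2, 0.1, -0.4]
gripper_width: 0.705
```

Run:
```python
from h import *
from scipy.spatial.transform import Rotation as R
s=bot.state();M=R.from_rotvec(s['orientation']).as_matrix();print(s['t'],s['tool_pos'],M.round(3))
im=bot.camera("wrist");cv2.imwrite("pics/w2.png",im)
T=np.eye(4);T[:3,:3]=M;T[:3,3]=s['tool_pos'];np.save("w2.npy",T)
```

```text
1.85 [ 0.57474797 -0.2332858   0.28782977] [[ 0.104 -0.995 -0.001]
 [-0.995 -0.104  0.   ]
 [-0.     0.001 -1.   ]]
```

View pics/w2.png

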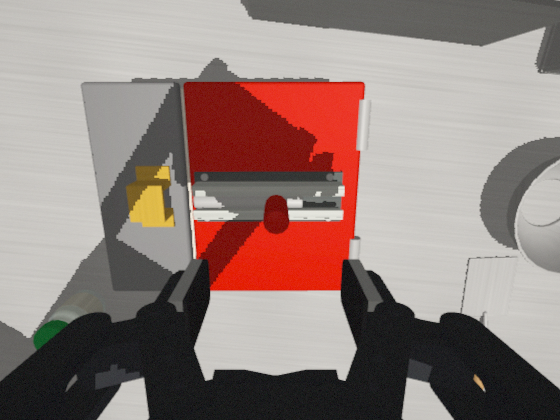

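The wrist view shows the knob top at about (277,221) between the jaws, the keeper at (147,203) on the left, and the bin aligned with the image axes.

Run:
```python
from h import *
T=np.load("w2.npy");m=bot.camera_model("wrist");W=T@m['T_tool_cam']
for n,u,z in(("knob top",(277,221),.202),("keeper top",(146,205),.155),("lid seam far",(184,84),.13),("lid seam near",(193,290),.13)):
    P=onplane(m,u,z,W)[0];print(n,P.round(4),"tool",(T[:3,:3].T@(P-T[:3,3])).round(4))
```

```text
knob top [ 0.5781 -0.2356  0.202 ] tool [ 0.0026 -0.0032  0.0858]
keeper top [ 0.5648 -0.1316  0.155 ] tool [-0.1022 -0.0009  0.1328]
lid seam far [ 0.6603 -0.1529  0.13  ] tool [-0.071  -0.0937  0.1577]
lid seam near [ 0.4768 -0.1664  0.13  ] tool [-0.0768  0.0902  0.158 ]
```

The wrist view puts the knob 3 mm off the tool axis in x and y, consistent with the other cameras. I'll descend and grip.

Request:
servo_tool(
  steps=[
    {"tx":0.002,"ty":-0.003,"tz":0.02,"roll":0,"hand":0.06},
    {"tx":0,"ty":0,"tz":0.02,"roll":0,"hand":0.06},
    {"tx":0,"ty":0,"tz":0.02,"roll":0,"hand":0.06},
    {"tx":0,"ty":0,"tz":0.02,"roll":0,"hand":0.06},
    {"tx":0,"ty":0,"tz":0.014,"roll":0,"hand":0.06},
    {"tx":0,"ty":0,"tz":0.008,"roll":0,"hand":0.06},
    {"tx":0,"ty":0,"tz":0,"roll":0,"hand":0.06},
    {"tx":0,"ty":0,"tz":0,"roll":0,"hand":0.06},
  ],
)

```text
t: 2.7
tool_pos: [0.579, -0.235, 0.1871]
orientation: [-2.335, 2.102, -0.002]
wrist_force: [-0.1, 0.2, -0.1]
gripper_width: 0.703
```

Request:
servo_tool(
  steps=[
    {"tx":0,"ty":0,"tz":0,"roll":0,"hand":0.01},
    {"tx":0,"ty":0,"tz":0,"roll":0,"hand":0.01},
    {"tx":0,"ty":0,"tz":0,"roll":0,"hand":0.01},
    {"tx":0,"ty":0,"tz":0,"roll":0,"hand":0.01},
    {"tx":0,"ty":0,"tz":0,"roll":0,"hand":0.01},
    {"tx":0,"ty":0,"tz":0,"roll":0,"hand":0.01},
  ],
  force=25,
)

```text
t: 3.3
tool_pos: [0.5792, -0.2344, 0.1872]
orientation: [-2.335, 2.101, -0.002]
wrist_force: [-0.5, 1.2, 4.8]
gripper_width: 0.201
```

Gripped at about 17 mm opening, which matches the 18 mm knob. Now I'll slide it towards the keeper.

Request:
servo_tool(
  steps=[
    {"tx":-0.005,"ty":0,"tz":0,"roll":0,"hand":0.01},
    {"tx":-0.005,"ty":0,"tz":0,"roll":0,"hand":0.01},
    {"tx":-0.005,"ty":0,"tz":0,"roll":0,"hand":0.01},
    {"tx":-0.005,"ty":0,"tz":0,"roll":0,"hand":0.01},
  ],
)

```text
t: 3.7
tool_pos: [0.5771, -0.2151, 0.1872]
orientation: [2.335, -2.101, 0.004]
wrist_force: [-0.0, -3.0, 5.5]
gripper_width: 0.199
```

Request:
servo_tool(
  steps=[
    {"tx":-0.005,"ty":0,"tz":0,"roll":0,"hand":0.01},
    {"tx":-0.005,"ty":0,"tz":0,"roll":0,"hand":0.01},
    {"tx":-0.005,"ty":0,"tz":0,"roll":0,"hand":0.01},
    {"tx":-0.005,"ty":0,"tz":0,"roll":0,"hand":0.01},
    {"tx":-0.005,"ty":0,"tz":0,"roll":0,"hand":0.01},
  ],
)

```text
t: 4.2
tool_pos: [0.5745, -0.1902, 0.1872]
orientation: [2.335, -2.101, 0.004]
wrist_force: [0.2, -3.6, 4.9]
gripper_width: 0.202
```

Friction is about 3 N with no lateral build-up. Next I creep on to the stop.

Request:
servo_tool(
  steps=[
    {"tx":-0.003,"ty":0,"tz":0,"roll":0,"hand":0.01},
    {"tx":-0.002,"ty":0,"tz":0,"roll":0,"hand":0.01},
    {"tx":-0.002,"ty":0,"tz":0,"roll":0,"hand":0.01},
  ],
)

```text
t: 4.5
tool_pos: [0.5737, -0.1832, 0.1872]
orientation: [2.335, -2.101, 0.004]
wrist_force: [-1.0, -3.6, 6.0]
gripper_width: 0.202
```

Request:
servo_tool(
  steps=[
    {"tx":-0.001,"ty":0,"tz":0,"roll":0,"hand":0.01},
    {"tx":-0.001,"ty":0,"tz":0,"roll":0,"hand":0.01},
  ],
)

```text
t: 4.7
tool_pos: [0.5735, -0.1812, 0.1872]
orientation: [2.335, -2.101, 0.004]
wrist_force: [-0.2, -3.1, 6.1]
gripper_width: 0.2
```

Request:
servo_tool(
  steps=[
    {"tx":-0.001,"ty":0,"tz":0,"roll":0,"hand":0.01},
    {"tx":-0.001,"ty":0,"tz":0,"roll":0,"hand":0.01},
  ],
)

```text
t: 4.9
tool_pos: [0.5735, -0.181, 0.1872]
orientation: [2.333, -2.1, 0.009]
wrist_force: [0.6, -9.7, 2.5]
gripper_width: 0.201
```

The stop is felt at y = −0.181: force rises to 9.7 N with no more motion, after about 53.6 mm against the expected 53–54. Now I release, rise and check.

Request:
servo_tool(
  steps=[
    {"tx":0.001,"ty":0,"tz":0,"roll":0,"hand":0.06},
    {"tx":0,"ty":0,"tz":0,"roll":0,"hand":0.06},
    {"tx":0,"ty":0,"tz":0,"roll":0,"hand":0.06},
    {"tx":0,"ty":0,"tz":0,"roll":0,"hand":0.06},
    {"tx":0,"ty":0,"tz":0,"roll":0,"hand":0.06},
  ],
)

```text
t: 5.4
tool_pos: [0.5727, -0.1793, 0.1858]
orientation: [2.335, -2.101, -0.002]
wrist_force: [0.8, 0.0, -0.0]
gripper_width: 0.702
```

Request:
servo_tool(
  steps=[
    {"tx":0,"ty":0,"tz":-0.01,"roll":0,"hand":0.06},
    {"tx":0,"ty":0,"tz":-0.02,"roll":0,"hand":0.06},
    {"tx":0,"ty":0,"tz":-0.03,"roll":0,"hand":0.06},
    {"tx":0,"ty":0,"tz":-0.03,"roll":0,"hand":0.06},
    {"tx":0,"ty":0,"tz":-0.02,"roll":0,"hand":0.06},
    {"tx":0,"ty":0,"tz":0,"roll":0,"hand":0.06},
    {"tx":0,"ty":0,"tz":0,"roll":0,"hand":0.06},
  ],
)

```text
t: 6.1
tool_pos: [0.573, -0.1797, 0.2966]
orientation: [-2.335, 2.101, -0.001]
wrist_force: [-0.2, 0.1, -1.3]
gripper_width: 0.704
```

Run:
```python
from h import *
s=bot.state();print(s['t'],s['tool_pos'],s['gripper_width'],s['wrist_force'])
cv2.imwrite("pics/end.png",np.hstack([bot.camera("wrist")[100:320,60:400],cv2.resize(bot.camera("scene")[200:310,115:345],None,fx=2,fy=2)]))
```

```text
6.1 [ 0.57297844 -0.1797228   0.29661983] 0.7041504576452655 [-0.24165583  0.11417115 -1.26226667]
```

View pics/end.png

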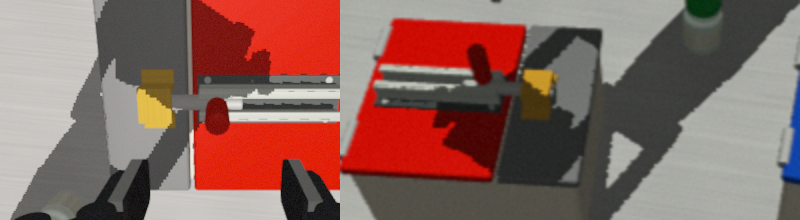

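The bar reaches into the keeper, and the knob stands 50–53 mm short of it. The gripper is clear and free of contact, so I hand in.

```bash
python3 -c "
from cell import bot
print(bot.close_job())"
```

```text
the job is handed in; nothing more can be done
None
```

The red bin is locked: I gripped the red knob and slid the bolt about 53.6 mm to its stop. I then released it, rose 11 cm clear and handed the job in at about 6.2 s; the system gave no verdict.

- **Stop:** Motion ended at y = −0.181 and the push force rose from about 3 N to 9.7 N. The measured travel matched the 53–54 mm I had expected.
- **Last pictures:** They show the bar inside the brass keeper. The gripper was clear of the bin, and the wrist force was back to noise level (about 1 N).
- **Blue bin:** The arm never went near it. I did not measure its bolt again at the end.
- **Disagreements:** The cameras differed by about 3–4 mm on positions. Estimates of the bin's turn ranged from 4° to 7°, and I used 6°. No sideways force built up during the slide.
- **Refused moves:** My first three move calls were rejected because rows were missing fields. The arm did not move on those.

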